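Start the slide reader and hold the slide carrier flush on its sloped window

ROBOT

A 6-joint arm with a two-finger parallel gripper is mounted at the origin on a cart in front of the work surface, level with it; the furniture and walls round the work are solid. World frame = base frame: x ahead of the robot, y to its left, z up, the work surface at z = 0. Lengths are in m, angles in rad, forces in N, time in s.
With the tool pointing down it reaches from about 0.35 to 0.725 m from the base axis. Payload 6 kg.
Tool frame: the origin (TCP) lies between the finger pads; the fingertips stand ahead of it and the grasp point (between the pads) lies 5 mm behind it (r.nose_length is the z of the fingertips in the tool frame, in m); z points along the fingers, y is the direction in which the jaws open and shut (so a half turn about z gives the same grasp; the last joint's range is limited). The gripper opens to 85 mm and grips with 20 to 120 N. Pads are 22 mm wide; open, the fingers measure 114 mm over their backs; the gripper's body (76 mm by 85 mm) begins 54 mm behind the grasp point. The pads swing forward as they close: fully open they stand 13 mm farther back than shut.
Start: joints at [-0.798, 0.04, 0.085, 0, -1.615, -0.334], TCP at [0.255, -0.543, 0.245] pointing down, gripper open.
Joint ranges: [-2.56, 2.56], [-1.29, 2.01], [-1.08, 1.49], [-3.29, 1.98], [-2.81, -0.18], [-2.99, 2.99]. Speed limits (rad/s): [2.57, 2.57, 3.01, 3.14, 3.14, 3.14].

INTERFACE

Orientations are given as a unit quaternion [w, x, y, z].
In Python, from cell import read_state, viewer, order, r gives the robot as it stands.
- The arm moves only by the tool apply_moves, never from a script. Its argument "series" is a list that holds one entry, the list of rows, each a list of 7 numbers: the shift along the tool's x, y, z in units of 40 mm (1.0 is 40 mm), then the turn, a rotation vector about the tool's x, y, z in units of 5 degrees (1.0 is 5 degrees), then the opening, from -1 (shut) to 1 (fully open), so that 0 is half open. In form: [[[dx, dy, dz, ax, ay, az, jaw], ...]]. A call has 1 to 20 rows; each row is the pose to reach, as a shift and turn from the pose commanded when the call began, along the tool's axes at that moment; what a row does not reach only later rows make up. A row lasts 1/12 s, in which the tool goes at most 41.7 mm and 7.16 degrees, less where a joint would pass 70% of its speed; a pose out of reach is approached as far as the arm can. A call with a gripper value outside its range is refused whole. The fingers move at their own pace and stop on an object; the grip force is fixed at half the most. Time passes only in rows, so rows that repeat a pose let the fingers close. It gives the time, the measured TCP pose, the force and the opening at its end, in the units of the state.
- read_state(): the state, without advancing time (a new reading comes with each control period).
- viewer.read_camera(name): name is "scene" or "top" or "wrist"; returns the picture (400x640x3 uint8, blue, green, red); there is no depth.
- viewer.camera_params(name): a dict with "fx", "fy", "cx", "cy" (pixels), "R" (3x3) and "t" (3): a world point X has camera coordinates R X + t; the wrist camera has in their place "mount" (4x4, takes a point from camera to tool coordinates, whose origin is the TCP and whose axes are the flange's). Camera axes: x right, y down, z forward; pixel columns grow to the right and rows downward; lengths in m; the calibration is good to about 2 mm. The wrist camera is an equidistant fisheye: a pixel r from the principal point sees the ray r / f radians off the axis. A picture is of the moment at which its call begins: read the wrist's pose just before it. camera_params takes no time and is no camera call.
- order.close_job(): hands the job in, once; it reports no verdict.
The state is a dict: "clock": time; "joints": joint angles; "joint_vel": joint speeds; "tau": joint torques, N m; "eef_pos": TCP position; "orientation": TCP orientation; "wrist_force": force on the tool from outside, world axes, zero at the start; "moment": the same for the moment, N m; "finger_gap": finger opening in m.
Only numpy, scipy, OpenCV 4.12 (cv2) and the standard library are available. Lean on these libraries where they do the work, as an engineer would, in place of code of your own. Each camera call takes 0.05 s, during which the arm holds its last target. There are 200 camera calls.

TASK

Start the slide reader by pressing its three keys one at a time and fully home: yellow, then blue, then green. Then lift the slide carrier off its mat by its fin, tilt it to match the reader's sloped face and press it gently, flat and flush, centred over the dark green window and lined up with the red corner marks. Finish while still holding it there in the gripper, pressed against the face, without letting go; do not change the slope of the reader's face or disturb the other things on the bench.

Things in the scene. Friction and masses are not known exactly. Their poses are not given: they have to be found in the camera images.
- key_yellow_top (a point): Centre of the top of the yellow round push key, 28 mm across (top about 36 mm above the bench when up). It stands on the grey keypad in a row of three, 52 mm apart; which colour is in which place varies. Pressed straight down; springs back when let go.
- key_blue_top (a point): Centre of the top of the blue round push key, 28 mm across (top about 36 mm above the bench when up). It stands on the grey keypad in a row of three, 52 mm apart; which colour is in which place varies. Pressed straight down; springs back when let go.
- key_green_top (a point): Centre of the top of the green round push key, 28 mm across (top about 36 mm above the bench when up). It stands on the grey keypad in a row of three, 52 mm apart; which colour is in which place varies. Pressed straight down; springs back when let go.
- key_yellow (a joint): Travel of the yellow key in m: 0 up, 0.006 fully home (about 5 N); it counts as pressed beyond 0.0042 and as up below 0.002.
- key_blue (a joint): Travel of the blue key in m: 0 up, 0.006 fully home (about 5 N); it counts as pressed beyond 0.0042 and as up below 0.002.
- key_green (a joint): Travel of the green key in m: 0 up, 0.006 fully home (about 5 N); it counts as pressed beyond 0.0042 and as up below 0.002.
- carrier_grip (a point): Point in the fin of the loose slide carrier (80 g): orange plate 84 x 56 x 6 mm (x, y, z), flat underside, with a white fin on its middle 44 mm long (x), 12 mm thick (y), from 6 to 47 mm above the underside. The point lies on the centre line 30 mm above the underside; z up out of the plate; half a turn about z is the same. Lies on a 4 mm black mat (point 34 mm above the bench).
- window (a point): Centre of the dark green window (56 x 30 mm, long along x), flush in the flat aluminium face (120 x 108 mm) of the slide reader, 60 to 80 mm above the bench. z: outward normal of the face, up and back towards the robot; x up the slope, y level across it. The carrier's underside goes here, centred, long side along x, inside the red corner marks; no ledge holds it.
- stage (a joint): Slope of the reader's face in rad, 0 level; varies from 0.30 to 0.55; a stiff friction hinge at its lower edge holds it (12 N m, it does not yield to gentle pushing).
- vial_red: Bystander, leave alone: small cream reagent bottle with a red cap, 30 mm across, 76 mm tall; origin at the centre of its underside.
- vial_white: Bystander, leave alone: clear bottle with a wide white cap, 57 mm across, 101 mm tall; origin at the centre of its underside.
- beaker: Bystander, leave alone: small clear plastic beaker, 67 mm across, 60 mm tall; origin at the centre of its underside.
- tweezers: Bystander, leave alone: steel forceps lying flat, 23 x 133 x 11 mm, long along y; origin at the centre of its underside.
Not all that is in view belongs to the job. What is shaped like the part that bears carrier_grip but purple is not meant.

How it is judged:
On the way, in this order (a step that is already met when the one before it is completed fails the run):
1. the yellow key is pressed home with the other two up (value of joint key_yellow above 0.0042 m and value of joint each of key_blue, key_green below 0.002 m), for 0.05 s.
2. the blue key is pressed home with the other two up (value of joint key_blue above 0.0042 m and value of joint each of key_yellow, key_green below 0.002 m), for 0.05 s.
3. the green key is pressed home with the other two up (value of joint key_green above 0.0042 m and value of joint each of key_yellow, key_blue below 0.002 m), for 0.05 s.
4. the carrier is held in the gripper, lifted clear of the mat (height (world z) of carrier_grip above 0.055 m and contact force between carrier and the fingers above 1 N), for 0.1 s.
At the end, for the whole second after the job is handed in: The carrier is in the gripper and pressed on the reader's face with more than 1.5 N, flush within 0.04 rad and 2.5 mm, its centre within 10 mm of the window's centre both along and across the slope, and its long side within 0.12 rad of the window's (x of carrier_grip in the frame of window between -0.01 and 0.01 m and y of carrier_grip in the frame of window between -0.01 and 0.01 m and z of carrier_grip in the frame of window between 0.0275 and 0.0325 m and angle between the z axis of carrier_grip and the z axis of window, either way round below 0.04 rad and angle between the x axis of carrier_grip and the x axis of window, either way round below 0.12 rad and contact force between carrier and stage above 1.5 N and contact force between carrier and the fingers above 1 N); the arm keeps its last pose, push and grip.
It fails at once if two keys are down at once (value of joint each of key_yellow, key_blue above 0.0042 m or value of joint each of key_yellow, key_green above 0.0042 m or value of joint each of key_blue, key_green above 0.0042 m).
It fails at once if the carrier is rammed against the reader with more than 45 N (contact force between carrier and stage above 45 N).
It fails at once if the slope of the reader's face or its place is changed (the window's centre shifts by more than 5 mm) (distance of window from where it was at the start of the episode above 0.005 m).
It fails at once if a bystander is moved by more than 30 mm (distance of any of vial_red, vial_white, beaker, tweezers from where it was at the start of the episode above 0.03 m).
It also fails if it takes over 54 s, if anything falls off the work surface, if the arm or the gripper's body presses on something with over 40 N, if the wrist force passes 120 N, or if a joint passes its speed limit or range.

## Working session

There is one attempt and no reset: what is moved stays moved. The work goes in short steps, Python scripts to look and compute and a tool call to move; the robot and the scene stay as the last step left them, time stands still between calls to the robot, and variables do not carry over. Pictures are saved under pics/ and viewed, on a budget of 10 in all, crops included, one or two more only if the job needs it, and the job is handed in when it is done.

Besides the shell and the picture viewer there is one more tool, called after "Emit:" as name(argument=value, ...) on one line, values as JSON. apply_moves: Moves the arm, as the interface text tells. Its arguments: {"type":"object","properties":{"series":{"type":"array","items":{"type":"array","items":{"type":"array","items":{"type":"number"}}}}},"required":["series"]}

```bash
ls; mkdir -p pics
python3 - <<'E'
from cell import read_state, viewer, order, r
import cv2,numpy as np
print(read_state()); print(r.nose_length)
for n in ("scene","top","wrist"):
    print(n,viewer.camera_params(n)); im=viewer.read_camera(n); cv2.imwrite(f"pics/{n}0.png",im)
E
```

```text
pics
{'clock': 0.0, 'joints': array([-7.98311141e-01,  4.08014830e-02,  8.38245511e-02, -4.64494107e-04,
       -1.61547900e+00, -3.33649087e-01]), 'joint_vel': array([ 1.41207024e-03, -3.73978565e-05,  8.33670616e-04,  7.52990577e-04,
       -4.15660488e-04, -8.03090398e-04]), 'tau': array([-2.47402759e-04, -3.68210113e+01,  3.47417665e+01,  6.93251207e+00,
       -5.60489658e-03, -6.59008975e-06]), 'eef_pos': array([ 0.25485869, -0.54285785,  0.24429208]), 'orientation': array([-2.38460863e-04, -2.17671518e-01,  9.76021705e-01,  8.27973754e-04]), 'wrist_force': array([-0.65143442, -0.01354572,  0.1447727 ]), 'moment': array([ 0.00497562, -0.00603471, -0.00618823]), 'finger_gap': 0.08571135826999492}
0.014
scene {'fx': 378.61071505496903, 'fy': 378.61071505496903, 'cx': 315.3396880507898, 'cy': 198.54428138312613, 'R': array([[-0.83936765, -0.54322101, -0.01931017],
       [-0.29864658,  0.49055953, -0.81863397],
       [ 0.45417196, -0.68136795, -0.57399089]]), 't': array([0.43425056, 0.26621727, 0.78617648])}
top {'fx': 520.1055862619592, 'fy': 520.1055862619592, 'cx': 321.67227578944613, 'cy': 197.00386544421852, 'R': array([[-0.02449397, -0.99968888, -0.00471087],
       [-0.99149556,  0.02489516, -0.12773716],
       [ 0.1278147 ,  0.00154202, -0.99179687]]), 't': array([-0.11324738,  0.55807598,  1.37542718])}
wrist {'fx': 309.70691628693146, 'fy': 309.70691628693146, 'cx': 321.41850910689647, 'cy': 202.35927579824255, 'mount': array([[-2.14469597e-04, -9.48255311e-01, -3.17508771e-01,
         8.12798705e-02],
       [ 9.99999306e-01,  1.64398706e-04, -1.16646035e-03,
        -1.68501801e-05],
       [ 1.15830025e-03, -3.17508801e-01,  9.48254617e-01,
        -1.29125533e-01],
       [ 0.00000000e+00,  0.00000000e+00,  0.00000000e+00,
         1.00000000e+00]])}
```

View pics/scene0.png

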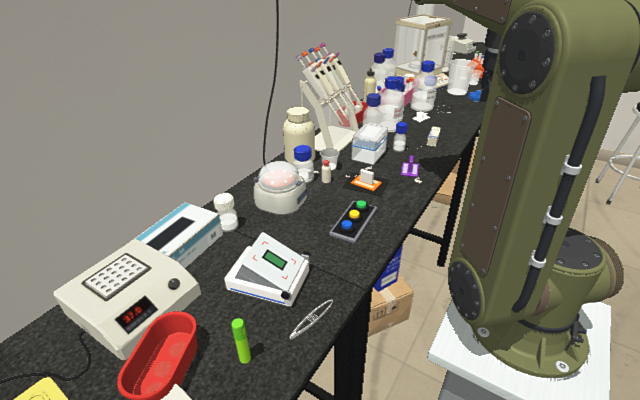

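View pics/top0.png

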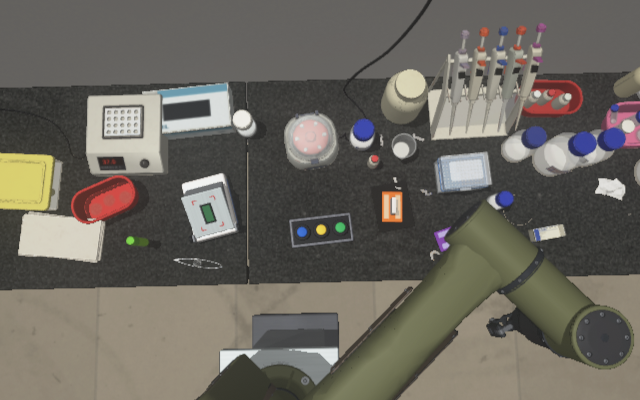

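Top view: keys are blue (302,232), yellow (321,230) and green (340,227). The orange carrier with the white fin is at (392,207). The purple lookalike at (443,238) is not meant. The reader window is at (208,213). I'll measure these and confirm in one enlarged composite.

```bash
cat > h.py <<'E'
import numpy as np, cv2
from cell import read_state, viewer, order, r
from scipy.spatial.transform import Rotation as Ro
P={n:viewer.camera_params(n) for n in("scene","top")}
def proj(n,X):
    p=P[n];c=np.atleast_2d(X)@p["R"].T+p["t"];return np.c_[p["fx"]*c[:,0]/c[:,2]+p["cx"],p["fy"]*c[:,1]/c[:,2]+p["cy"]]
def ray(n,uv):
    p=P[n];d=p["R"].T@np.array([(uv[0]-p["cx"])/p["fx"],(uv[1]-p["cy"])/p["fy"],1]);return -p["R"].T@p["t"],d/np.linalg.norm(d)
def onz(n,uv,z):
    o,d=ray(n,uv);return o+d*(z-o[2])/d[2]
def tri(us,ut):
    A=[];b=[]
    for n,u in(("scene",us),("top",ut)):
        o,d=ray(n,u);M=np.eye(3)-np.outer(d,d);A.append(M);b.append(M@o)
    return np.linalg.lstsq(np.vstack(A),np.hstack(b),rcond=None)[0]
def blobs(im,lo,hi,box,amin=8):
    x0,y0,x1,y1=box;h=cv2.cvtColor(im[y0:y1,x0:x1],cv2.COLOR_BGR2HSV);m=cv2.inRange(h,np.array(lo),np.array(hi))
    n,l,s,c=cv2.connectedComponentsWithStats(m)
    return [(c[i]+[x0,y0],s[i,4],np.argwhere(l==i)[:,::-1]+[x0,y0]) for i in range(1,n) if s[i,4]>=amin]
def Rt():
    s=read_state();q=s["orientation"];return s,Ro.from_quat([q[1],q[2],q[3],q[0]]).as_matrix()
E
python3 - <<'E'
from h import *
np.set_printoptions(precision=4,suppress=True)
T=cv2.imread("pics/top0.png");S=cv2.imread("pics/scene0.png")
C={"yellow":((20,120,100),(33,255,255)),"blue":((100,120,80),(125,255,255)),"green":((50,100,60),(85,255,255)),"orange":((5,150,120),(18,255,255))}
tb=(285,180,420,250);sb=(320,155,390,245)
for k,(a,b) in C.items():
    t=[x for x in blobs(T,a,b,tb)];s=[x for x in blobs(S,a,b,sb)]
    print(k,[(x[0],x[1],onz("top",x[0],.036 if k!="orange" else .01)) for x in t],[(x[0],x[1],onz("scene",x[0],.036 if k!="orange" else .01)) for x in s])
for n,I,box in(("top",T,(175,165,245,245)),("scene",S,(215,225,320,310))):
    for k,a,b in(("win",(40,60,20),(90,255,160)),("red",(0,90,120),(8,255,255)),("red2",(172,90,120),(179,255,255))):
        print(n,k,[(x[0],x[1]) for x in blobs(I,a,b,box,2)])
def cr(I,b,w,h): return cv2.resize(I[b[1]:b[3],b[0]:b[2]],(w,h),interpolation=cv2.INTER_CUBIC)
o=np.vstack([np.hstack([cr(T,(170,165,250,245),400,300*0+300),cr(T,(370,180,470,255),400,300)]),np.hstack([cr(S,(215,225,321,305),400,300),cr(S,(340,145,440,220),400,300)])])
cv2.imwrite("pics/c1.png",o)
E
```

```text
yellow [(array([320.6333, 229.1889]), np.int32(90), array([ 0.4678, -0.1221,  0.036 ]))] [(array([353.8537, 213.5976]), np.int32(82), array([ 0.4633, -0.1151,  0.036 ]))]
blue [(array([301.6154, 231.4396]), np.int32(91), array([ 0.463 , -0.0708,  0.036 ]))] [(array([346.1011, 224.0787]), np.int32(89), array([ 0.459 , -0.0633,  0.036 ]))]
green [(array([339.9231, 226.9231]), np.int32(91), array([ 0.4726, -0.1742,  0.036 ]))] [(array([360.8125, 203.9875]), np.int32(80), array([ 0.4678, -0.1659,  0.036 ]))]
orange [(array([390.635 , 206.0875]), np.int32(263), array([ 0.5284, -0.3163,  0.01  ]))] [(array([365.992, 183.896]), np.int32(125), array([ 0.5199, -0.3061,  0.01  ]))]
top win [(array([207.777 , 213.0719]), np.int32(139))]
top red [(array([213.5, 196.5]), np.int32(2)), (array([192.25, 202.5 ]), np.int32(4)), (array([222.5, 223.5]), np.int32(4))]
top red2 []
scene win [(array([274.2914, 259.3829]), np.int32(175))]
scene red [(array([264.2857, 242.2857]), np.int32(7)), (array([254.1667, 258.1667]), np.int32(6)), (array([294.5, 261.5]), np.int32(4)), (array([284.7143, 277.1429]), np.int32(7))]
scene red2 []
```

View pics/c1.png

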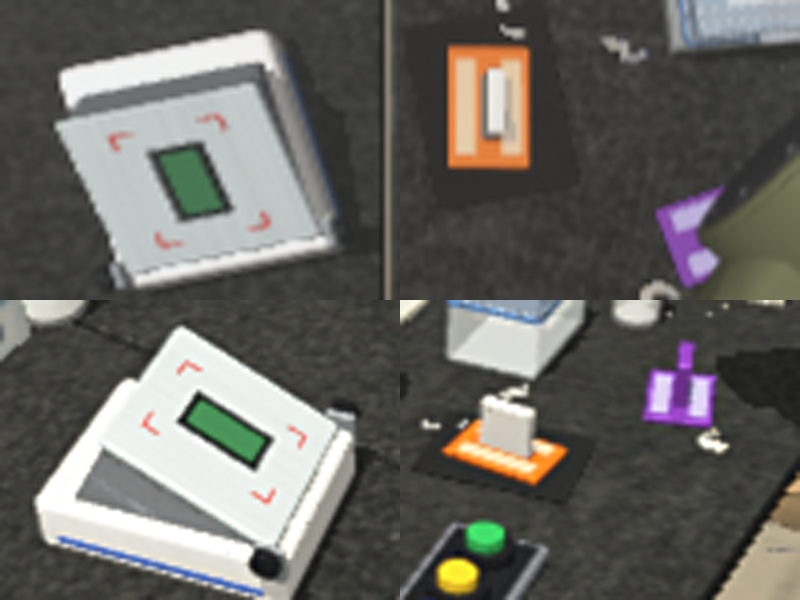

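The orange carrier (crop top-right at 488,107; crop bottom-right at 508,445) is the right one. The purple one is the decoy. I'll move over the keypad with the jaws shut and look with the wrist camera.

Emit:
apply_moves(series=[[[-9.4,7.3,0.5,0,0,5,-1],[-9.4,7.3,0.5,0,0,5,-1],[-9.4,7.3,0.5,0,0,5,-1],[-9.4,7.3,0.5,0,0,5,-1],[-9.4,7.3,0.5,0,0,5,-1],[-9.4,7.3,0.5,0,0,5,-1],[-9.4,7.3,0.5,0,0,5,-1],[-9.4,7.3,0.5,0,0,5,-1],[-9.4,7.3,0.5,0,0,5,-1],[-9.4,7.3,0.5,0,0,5,-1],[-9.4,7.3,0.5,0,0,5,-1],[-9.4,7.3,0.5,0,0,5,-1],[-9.4,7.3,0.5,0,0,5,-1],[-9.4,7.3,0.5,0,0,5,-1],[-9.4,7.3,0.5,0,0,5,-1],[-9.4,7.3,0.5,0,0,5,-1],[-9.4,7.3,0.5,0,0,5,-1],[-9.4,7.3,0.5,0,0,5,-1]]])

```text
clock: 1.65
eef_pos: [0.4709, -0.1199, 0.2254]
orientation: [0.0, -0.0, 1.0, 0.0]
wrist_force: [-0.4, -0.6, 1.2]
finger_gap: -0.0001
```

```bash
cat >> h.py <<'E'
W=viewer.camera_params("wrist")
def wpose():
    s,R=Rt();Tt=np.eye(4);Tt[:3,:3]=R;Tt[:3,3]=s["eef_pos"];return Tt@W["mount"]
def wray(M,uv):
    d=(np.array(uv,float)-[W["cx"],W["cy"]])/W["fx"];a=np.hypot(*d);v=np.r_[d/a*np.sin(a),np.cos(a)];return M[:3,3],M[:3,:3]@v
def wonz(M,uv,z):
    o,d=wray(M,uv);return o+d*(z-o[2])/d[2]
def wproj(M,X):
    c=(np.atleast_2d(X)-M[:3,3])@M[:3,:3];h=np.hypot(c[:,0],c[:,1]);a=np.arctan2(h,c[:,2])
    return c[:,:2]/h[:,None]*a[:,None]*W["fx"]+[W["cx"],W["cy"]]
E
python3 - <<'E'
from h import *
np.set_printoptions(precision=4,suppress=True)
s,R=Rt();print(s["clock"],s["eef_pos"],s["joints"]);print(R)
M=wpose();im=viewer.read_camera("wrist");cv2.imwrite("pics/w1.png",im);np.save("w1.npy",M)
for k,a,b in(("yellow",(20,120,100),(33,255,255)),("blue",(100,120,80),(125,255,255)),("green",(40,100,60),(85,255,255)),("orange",(5,150,120),(18,255,255))):
    print(k,[(x[0],x[1],wonz(M,x[0],.036)) for x in blobs(im,a,b,(0,0,640,400),60)])
E
```

```text
1.65 [ 0.4709 -0.1199  0.2254] [ 0.1669 -0.2701 -0.2357 -0.     -1.6049 -1.7368]
[[-1.     -0.0009  0.0002]
 [-0.0009  1.      0.0001]
 [-0.0002  0.0001 -1.    ]]
yellow [(array([319.7244, 174.4947]), np.int32(566), array([ 0.4655, -0.1219,  0.036 ]))]
blue [(array([367.8162, 170.2505]), np.int32(555), array([ 0.4606, -0.0709,  0.036 ])), (array([497.3817, 229.5802]), np.int32(131), array([0.5326, 0.1023, 0.036 ])), (array([  8.4723, 234.6489]), np.int32(487), array([ 0.5593, -0.6919,  0.036 ])), (array([ 92.8864, 274.6705]), np.int32(88), array([ 0.613 , -0.4679,  0.036 ])), (array([  5.1429, 326.0298]), np.int32(336), array([ 0.8282, -0.922 ,  0.036 ]))]
green [(array([624.6612, 171.7196]), np.int32(428), array([0.4451, 0.3577, 0.036 ])), (array([272.1434, 178.6956]), np.int32(565), array([ 0.4699, -0.1728,  0.036 ])), (array([558.9978, 225.4213]), np.int32(451), array([0.5305, 0.2149, 0.036 ]))]
orange [(array([173.4333, 211.2251]), np.int32(884), array([ 0.5078, -0.2961,  0.036 ]))]
```

View pics/w1.png

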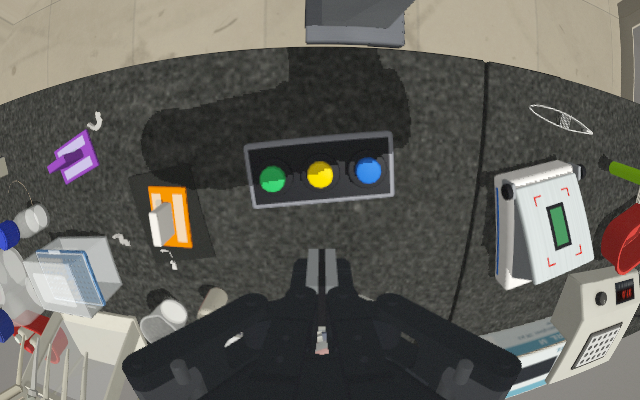

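Wrist view: green (272,179), yellow (320,174) and blue (368,170). The carrier is at (170,215), the window at (559,225) and the purple decoy at (75,157). The keys agree with the top camera to within 3 mm. Pressing yellow.

Emit:
apply_moves(series=[[[0.12,-0.05,4.1,0,0,0,-1],[0.12,-0.05,4.1,0,0,0,-1],[0.12,-0.05,4.1,0,0,0,-1],[0.12,-0.05,4.1,0,0,0,-1],[0.12,-0.05,4.1,0,0,0,-1],[0.12,-0.05,4.1,0,0,0,-1],[0.12,-0.05,4.45,0,0,0,-1],[0.12,-0.05,4.55,0,0,0,-1],[0.12,-0.05,4.55,0,0,0,-1],[0.12,-0.05,4.55,0,0,0,-1],[0.12,-0.05,4.55,0,0,0,-1]]])

```text
clock: 2.62
eef_pos: [0.4683, -0.1213, 0.0461]
orientation: [0.002, -0.001, 1.0, -0.0]
wrist_force: [3.4, -1.2, 4.3]
finger_gap: -0.0
```

Emit:
apply_moves(series=[[[0,0,0.15,0,0,0,-1],[0,0,0.15,0,0,0,-1],[0,0,0.15,0,0,0,-1],[0,0,0.15,0,0,0,-1]]])

```text
clock: 2.95
eef_pos: [0.4686, -0.1214, 0.0437]
orientation: [0.003, -0.002, 1.0, -0.001]
wrist_force: [-10.6, 5.4, 29.3]
finger_gap: -0.0005
```

Emit:
apply_moves(series=[[[0,0,-0.6,0,0,0,-1],[0,0,-0.6,0,0,0,-1],[0.14,1.27,-0.6,0,0,0,-1],[0.14,1.27,-0.6,0,0,0,-1],[0.14,1.27,-0.6,0,0,0,-1],[0.14,1.27,-0.6,0,0,0,-1],[0.14,1.27,-0.2,0,0,0,-1],[0.14,1.27,-0.1,0,0,0,-1],[0.14,1.27,-0.03,0,0,0,-1],[0.14,1.27,-0.03,0,0,0,-1],[0.14,1.27,-0.03,0,0,0,-1],[0.14,1.27,-0.03,0,0,0,-1]]])

```text
clock: 3.95
eef_pos: [0.4621, -0.0705, 0.0436]
orientation: [0.002, -0.002, 1.0, -0.0]
wrist_force: [-14.5, 7.3, 29.8]
finger_gap: 0.0
```

Blue is home (same height, 30 N). Next is green, hopping over yellow with more clearance.

Emit:
apply_moves(series=[[[0,0,-0.8,0,0,0,-1],[0,0,-0.8,0,0,0,-1],[-0.22,-2.55,-0.8,0,0,0,-1],[-0.22,-2.55,-0.8,0,0,0,-1],[-0.22,-2.55,-0.8,0,0,0,-1],[-0.22,-2.55,-0.8,0,0,0,-1],[-0.22,-2.55,-0.8,0,0,0,-1],[-0.22,-2.55,-0.2,0,0,0,-1],[-0.22,-2.55,-0.1,0,0,0,-1],[-0.22,-2.55,0,0,0,0,-1],[-0.22,-2.55,0,0,0,0,-1],[-0.22,-2.55,0,0,0,0,-1],[-0.22,-2.55,0,0,0,0,-1]]])

```text
clock: 5.03
eef_pos: [0.471, -0.1725, 0.0437]
orientation: [0.001, -0.002, 1.0, -0.001]
wrist_force: [-11.1, 4.0, 26.6]
finger_gap: -0.0
```

Emit:
apply_moves(series=[[[0,0,-1,0,0,0,-1],[0,0,-2,0,0,0,-1],[0,-3.5,-4,0,0,0,-1],[0,-3.5,-4,0,0,0,-1],[0,-3.5,-4,0,0,0,-1],[0,-3.5,-4,0,0,0,-1],[0,-3.5,-4,0,0,0,-1],[0,-3.5,-4,0,0,0,-1],[0,-3.5,-4,0,0,0,-1],[0,-3.5,-4,0,0,0,-1]]])

```text
clock: 5.87
eef_pos: [0.4699, -0.3109, 0.1973]
orientation: [-0.001, -0.002, 1.0, 0.001]
wrist_force: [0.6, 0.4, -0.1]
finger_gap: -0.0001
```

Run:
```python
from h import *
np.set_printoptions(precision=4,suppress=True)
s,R=Rt();print(s["clock"],s["eef_pos"],s["joints"]);print(R)
M=wpose();im=viewer.read_camera("wrist");cv2.imwrite("pics/w2.png",im);np.save("w2.npy",M)
b=max(blobs(im,(5,150,120),(18,255,255),(150,60,500,300),60),key=lambda x:x[1])
print(b[0],b[1],b[2].min(0),b[2].max(0))
o=cv2.resize(im[120:290,210:430],(792,600),interpolation=cv2.INTER_CUBIC);cv2.imwrite("pics/w2c.png",o)
```

```text
5.8667 [ 0.4699 -0.3109  0.1973] [-0.2287 -0.0552 -0.0968 -0.0007 -1.5312 -1.3381]
[[-1.     -0.0039 -0.0018]
 [-0.0039  1.      0.0012]
 [ 0.0018  0.0012 -1.    ]]
[314.0978 210.8363] 1002 [289 192] [341 261]
```

View pics/w2c.png

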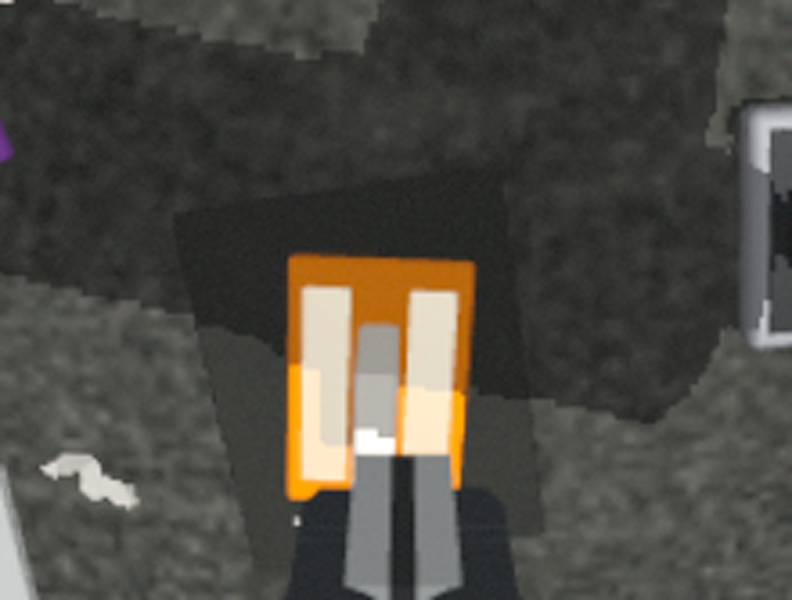

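The near plate corners are at about (290.6,192.5) and (341.9,194.2), the far-left corner at (290.3,261.6). The fin's near edge is at about (315,212).

Run:
```python
from h import *
np.set_printoptions(precision=4,suppress=True)
M=np.load("w2.npy")
c=[(290.6,192.5),(341.9,194.2),(290.3,261.6)]
p=[wonz(M,u,.01) for u in c];print(p)
print(np.linalg.norm(p[1]-p[0]),np.linalg.norm(p[2]-p[0]))
e=(p[1]-p[0])[:2];print("yaw y-axis",np.degrees(np.arctan2(e[1],e[0]))-90)
e=(p[2]-p[0])[:2];print("yaw x-axis",np.degrees(np.arctan2(e[1],e[0])))
m=((p[0]+p[1])/2)[:2]; 
for yaw in(-2,0,2,4):
    a=np.radians(yaw);print(yaw,m+.042*np.array([np.cos(a),np.sin(a)]),((p[1]+p[2])/2)[:2])
# fin near-top edge corners at z .051
for u in((360,325),(398,325)): print(wonz(M,(210+u[0]/3.6,120+u[1]/3.53),.051))
# top camera orange plate bounding corners (z=.01), crop 4x from (370,180)
for u in((447,46),(528,46),(529,168),(448,167)): print(onz("top",(370+(u[0]-400)/4,180+u[1]/4),.01))
```

```text
[array([ 0.4834, -0.3438,  0.01  ]), array([ 0.4851, -0.2889,  0.01  ]), array([ 0.5676, -0.3469,  0.01  ])]
0.05492382145279671 0.08427876034565611
yaw y-axis -1.7910986534319875
yaw x-axis -2.1302348341813095
-2 [ 0.5262 -0.3178] [ 0.5264 -0.3179]
0 [ 0.5263 -0.3164] [ 0.5264 -0.3179]
2 [ 0.5262 -0.3149] [ 0.5264 -0.3179]
4 [ 0.5262 -0.3134] [ 0.5264 -0.3179]
[ 0.4905 -0.3216  0.051 ]
[ 0.4904 -0.3116  0.051 ]
[ 0.5696 -0.2934  0.01  ]
[ 0.5681 -0.3493  0.01  ]
[ 0.4837 -0.3463  0.01  ]
[ 0.4858 -0.2908  0.01  ]
```

Wrist and top agree: the carrier is at (0.5265, −0.318) with yaw about −2°. Approaching above it with the jaws half open.

Emit:
apply_moves(series=[[[-1.41,-0.2,1,0,0,0.44,0.2],[-1.41,-0.2,2.5,0,0,0.44,0.2],[-1.41,-0.2,2.5,0,0,0.44,0.2],[-1.41,-0.2,2.5,0,0,0.44,0.2],[-1.41,-0.2,2.5,0,0,0.44,0.2],[-1.41,-0.2,2.5,0,0,0.44,0.2],[-1.41,-0.2,2.5,0,0,0.44,0.2],[-1.41,-0.2,2.5,0,0,0.44,0.2],[-1.41,-0.2,2.5,0,0,0.44,0.2]]])

```text
clock: 6.67
eef_pos: [0.5271, -0.3203, 0.1008]
orientation: [0.002, 0.018, 1.0, -0.0]
wrist_force: [-0.4, -0.5, 0.6]
finger_gap: 0.0514
```

Run:
```python
from h import *
np.set_printoptions(precision=4,suppress=True)
s,R=Rt();print(s["clock"],s["eef_pos"],s["finger_gap"],s["joints"]);print(R)
# reader fit: window + red marks from scene/top/w1 with a planar model
T=cv2.imread("pics/top0.png");S=cv2.imread("pics/scene0.png");Wi=cv2.imread("pics/w1.png");M=np.load("w1.npy")
win=((40,60,20),(90,255,160));bt=(190,200,225,228);bs=(255,245,295,275);bw=(535,195,585,255)
def quad(im,lo,hi,box):
    b=max(blobs(im,lo,hi,box,20),key=lambda x:x[1]);rr=cv2.minAreaRect(b[2].astype(np.float32));return b[0],b[1],cv2.boxPoints(rr)
for n,I,b in(("top",T,bt),("scene",S,bs),("w",Wi,bw)):
    q=quad(I,*win,b);print(n,q[0],q[1],q[2].tolist())
print("tri",tri(quad(S,*win,bs)[0],quad(T,*win,bt)[0]))
print([ (x[0],x[1]) for x in blobs(Wi,(0,90,120),(8,255,255),(520,170,600,280),2)])
for z in(.06,.07,.08): print(z,onz("top",quad(T,*win,bt)[0],z),onz("scene",quad(S,*win,bs)[0],z),wonz(M,quad(Wi,*win,bw)[0],z))
```

```text
6.6667 [ 0.5271 -0.3203  0.1008] 0.051430380633063495 [-0.2217  0.1124 -0.1029  0.0002 -1.3522 -1.385 ]
[[-0.9994  0.0359  0.0033]
 [ 0.0359  0.9994 -0.001 ]
 [-0.0033 -0.0009 -1.    ]]
top [207.777  213.0719] 139 [[201.03651428222656, 206.35037231445312], [208.58396911621094, 203.6058349609375], [214.4817657470703, 219.82479858398438], [206.93431091308594, 222.5693359375]]
scene [274.2914 259.3829] 175 [[263.0429382324219, 257.1802673339844], [267.3004455566406, 250.26181030273438], [285.5450744628906, 261.4892883300781], [281.2875671386719, 268.4077453613281]]
w [559.0125 225.5052] 479 [[548.741943359375, 208.01263427734375], [561.19677734375, 205.3050537109375], [569.5, 243.5], [557.045166015625, 246.20758056640625]]
tri [0.5149 0.1736 0.0726]
[(array([565.6   , 190.0667]), np.int32(15)), (array([536.1905, 198.8095]), np.int32(21)), (array([579.3333, 250.7333]), np.int32(15)), (array([550.1053, 262.8947]), np.int32(19))]
0.06 [0.5165 0.1766 0.06  ] [0.5234 0.1637 0.06  ] [0.52   0.1897 0.06  ]
0.07 [0.5155 0.1743 0.07  ] [0.5164 0.1714 0.07  ] [0.5155 0.1792 0.07  ]
0.08 [0.5144 0.1721 0.08  ] [0.5093 0.1791 0.08  ] [0.5111 0.1687 0.08  ]
```

Emit:
apply_moves(series=[[[0.02,0.05,0.8,0,0,0,0.2],[0.02,0.05,1.5,0,0,0,0.2],[0.02,0.05,1.72,0,0,0,0.2],[0.02,0.05,1.72,0,0,0,0.2],[0.02,0.05,1.72,0,0,0,0.2],[0.02,0.05,1.72,0,0,0,0.2]]])

```text
clock: 7.17
eef_pos: [0.527, -0.3188, 0.0322]
orientation: [0.001, 0.018, 1.0, -0.001]
wrist_force: [-0.4, -0.4, 0.2]
finger_gap: 0.0515
```

Emit:
apply_moves(series=[[[0,0,0,0,0,0,-1],[0,0,0,0,0,0,-1],[0,0,0,0,0,0,-1],[0,0,0,0,0,0,-1],[0,0,0,0,0,0,-1],[0,0,0,0,0,0,-1],[0,0,0,0,0,0,-1],[0,0,0,0,0,0,-1]]])

```text
clock: 7.83
eef_pos: [0.5264, -0.3183, 0.0307]
orientation: [0.001, 0.018, 1.0, -0.0]
wrist_force: [-0.3, 0.1, 5.3]
finger_gap: 0.011
```

Gripped (gap 11 mm). Lifting, then carrying it to beside the reader for a close look.

Emit:
apply_moves(series=[[[0,0,-0.5,0,0,0,-1],[0,0,-1.2,0,0,0,-1],[0,0,-2,0,0,0,-1],[0,0,-3,0,0,0,-1],[0,0,-4,0,0,0,-1],[0,0,-4.5,0,0,0,-1],[1,9,-4.5,0,0,0,-1],[1,9,-4.5,0,0,0,-1],[1,9,-4.5,0,0,0,-1],[1,9,-4.5,0,0,0,-1],[1,9,-4.5,0,0,0,-1],[1,9,-4.5,0,0,0,-1],[1,9,-4.5,0,0,0,-1],[1,9,-4.5,0,0,0,-1],[1,9,-4.5,0,0,0,-1],[1,9,-4.5,0,0,0,-1],[1,9,-4.5,0,0,0,-1],[1,9,-4.5,0,0,0,-1],[1,9,-4.5,0,0,0,-1],[1,9,-4.5,0,0,0,-1]]])

```text
clock: 9.5
eef_pos: [0.4988, 0.0421, 0.2095]
orientation: [-0.0, 0.019, 1.0, -0.0]
wrist_force: [0.5, -0.9, -1.0]
finger_gap: 0.0114
```

Run:
```python
from h import *
np.set_printoptions(precision=4,suppress=True)
s,R=Rt();print(s["clock"],s["eef_pos"],s["joints"],s["finger_gap"]);print(R)
M=wpose();im=viewer.read_camera("wrist");cv2.imwrite("pics/w3.png",im);np.save("w3.npy",M)
p=wproj(M,[.515,.174,.074])[0];print(p)
x0=int(np.clip(p[0]-110,0,380));y0=int(np.clip(p[1]-95,0,205))
print(x0,y0);cv2.imwrite("pics/w3c.png",cv2.resize(im[y0:y0+195,x0:x0+260],(800,600),interpolation=cv2.INTER_CUBIC))
```

```text
9.5 [0.4988 0.0421 0.2095] [ 0.4876 -0.2291 -0.231  -0.0001 -1.5694 -2.096 ] 0.011415659148331607
[[-0.9993  0.0376 -0.0005]
 [ 0.0376  0.9993 -0.0001]
 [ 0.0005 -0.0002 -1.    ]]
[458.2786 206.1662]
348 111
```

View pics/w3c.png

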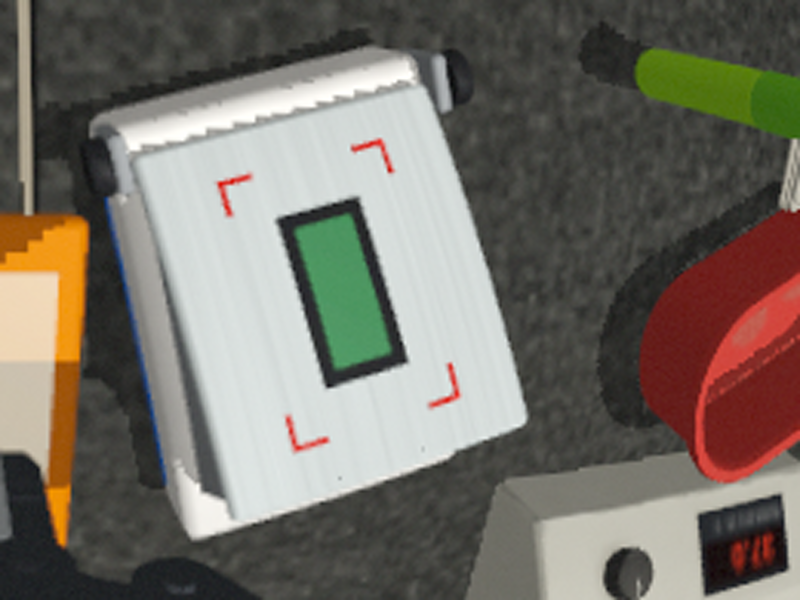

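Close view of the reader (crop). Face corners: (135,156), (427,82), (526,425), (235,520). Red marks: (218,184), (382,140), (459,402), (294,451). Window frame: (277,217) to (408,362). Fitting a planar model over the three views.

```bash
cat > fit.py <<'E'
from h import *
from scipy.optimize import least_squares
np.set_printoptions(precision=4,suppress=True)
M3=np.load("w3.npy");M1=np.load("w1.npy")
cw=lambda L:np.array(L)/ (800/260)+[348,111]-0.34
ct=lambda L:np.array(L)/[5,3.75]+[170,165]-.4
cs=lambda L:np.array(L)/[400/106,3.75]+[215,225]-.37
# order: near y-, near y+, far y+, far y-
F={"w":cw([(135,156),(427,82),(526,425),(235,520)]),"top":ct([(328,238),(122,280),(57,120),(258,85)]),"scene":cs([(338,130),(275,248),(103,148),(180,27)])}
RED=cw([(218,184),(382,140),(459,402),(294,451)]);WIN=cw([(277,217),(358,198),(408,362),(328,387)])
WC={"top":[207.78,213.07],"scene":[274.29,259.38],"w1":[559.0,225.5]}
sg=np.array([[-1,-1],[-1,1],[1,1],[1,-1]])
def frame(p):
    th,ya=p[3],p[4]
    X=np.array([np.cos(ya)*np.cos(th),np.sin(ya)*np.cos(th),np.sin(th)]);Y=np.array([-np.sin(ya),np.cos(ya),0]);return X,Y,np.cross(X,Y)
def pts(p,q): X,Y,_=frame(p);return p[:3]+q[:,:1]*X+q[:,1:]*Y
def pr(n,X): return wproj(M3,X) if n=="w" else wproj(M1,X) if n=="w1" else proj(n,X)
def res(p,views):
    o=[]
    for v in views:
        if v in F:o.append((pr(v,pts(p,sg*[.06,.054]+[p[5],p[6]]))-F[v]).ravel())
        if v in WC:o.append((pr(v,p[:3])-WC[v]).ravel()*2)
    if "w" in views:
        o.append((pr("w",pts(p,sg*[p[7],p[8]]))-RED).ravel());o.append((pr("w",pts(p,sg*[p[9],p[10]]))-WIN).ravel())
    o.append((p-p0)[5:]/.01*.3);return np.hstack(o)
p0=np.array([.515,.174,.072,.4,.27,0,0,.044,.03,.03,.017])
if __name__=="__main__":
    for vs in(["w","top","scene","w1"],["w","top","w1"],["w","scene"],["w"],["w","w1"],["top","scene"]):
        s=least_squares(res,p0,args=(vs,));print(vs,s.x[:7],"marks",s.x[7:],"rms",np.sqrt(np.mean(s.fun**2)))
E
python3 fit.py
```

```text
['w', 'top', 'scene', 'w1'] [ 0.5145  0.1755  0.073   0.4788  0.2342 -0.0002 -0.0001] marks [0.0441 0.0297 0.0277 0.0144] rms 0.8051632764852735
['w', 'top', 'w1'] [ 0.5146  0.1758  0.0726  0.4851  0.2309  0.0001 -0.0004] marks [0.0441 0.0298 0.0278 0.0145] rms 0.6495898568237368
['w', 'scene'] [ 0.5146  0.1756  0.0727  0.4815  0.235  -0.0003  0.0002] marks [0.0441 0.0297 0.0278 0.0145] rms 0.7639321738046926
['w'] [ 0.5157  0.1772  0.0697  0.484   0.2325  0.0001 -0.0002] marks [0.0446 0.0301 0.0281 0.0146] rms 0.38899212667728167
['w', 'w1'] [ 0.5149  0.1765  0.0717  0.4887  0.2311  0.0001 -0.0003] marks [0.0443 0.0299 0.0279 0.0145] rms 0.4738830002701729
['top', 'scene'] [ 0.5156  0.1732  0.0708  0.4597  0.2361 -0.0013  0.001 ] marks [0.044 0.03  0.03  0.017] rms 0.7109704904523488
```

```bash
cat > goal.py <<'E'
import sys
from fit import *
g=np.array([.5147,.1760,.0725,.482,.232]);X,Y,N=frame(g);Rg=np.c_[-X,Y,-N]
def show(h,off=.0267):
    s,R=Rt();d=g[:3]+(off+h)*N-s["eef_pos"];rv=Ro.from_matrix(R.T@Rg).as_rotvec()
    print(s["clock"],"pos err in goal axes mm",(Rg.T@-d)*1e3,"force(goal axes)",Rg.T@s["wrist_force"],"mom",s["moment"],"gap",s["finger_gap"])
    print("shift",R.T@d/.04,"turn",np.degrees(rv)/5)
if __name__=="__main__": show(float(sys.argv[1]))
E
python3 goal.py 0.05
```

```text
9.55 pos err in goal axes mm [ -22.538  -126.6253  -66.1323] force(goal axes) [0.4176 1.0435 0.066 ] mom [-0.0028  0.061   0.0052] gap 0.011453634037196816
shift [0.5852 3.1225 1.7261] turn [-0.7451 -5.4945 -3.0303]
```

Emit:
apply_moves(series=[[[0.58,1.5,0,-0.37,-2.75,-1.5,-1],[0.58,3.12,0,-0.75,-5.5,-3.03,-1],[0.58,3.12,0,-0.75,-5.5,-3.03,-1],[0.58,3.12,0,-0.75,-5.5,-3.03,-1],[0.58,3.12,0,-0.75,-5.5,-3.03,-1],[0.58,3.12,0,-0.75,-5.5,-3.03,-1],[0.58,3.12,0,-0.75,-5.5,-3.03,-1],[0.58,3.12,1,-0.75,-5.5,-3.03,-1],[0.58,3.12,1.73,-0.75,-5.5,-3.03,-1],[0.58,3.12,1.73,-0.75,-5.5,-3.03,-1],[0.58,3.12,1.73,-0.75,-5.5,-3.03,-1],[0.58,3.12,1.73,-0.75,-5.5,-3.03,-1],[0.58,3.12,1.73,-0.75,-5.5,-3.03,-1]]])

```text
clock: 10.63
eef_pos: [0.4812, 0.1691, 0.1438]
orientation: [0.239, -0.113, 0.964, 0.029]
wrist_force: [0.3, 0.1, -1.2]
finger_gap: 0.0113
```

Run:
```python
from goal import *
show(.05)
M=wpose();S=viewer.read_camera("scene");Wi=viewer.read_camera("wrist");cv2.imwrite("pics/w4.png",Wi);cv2.imwrite("pics/s4.png",S);np.save("w4.npy",M)
a=cv2.resize(S[190:310,200:330],(400,369),interpolation=cv2.INTER_CUBIC);b=cv2.resize(Wi[120:320,210:430],(400,369),interpolation=cv2.INTER_CUBIC)
cv2.imwrite("pics/c4.png",np.hstack([a,b]))
```

```text
10.6333 pos err in goal axes mm [-2.8021  1.0204 -2.3417] force(goal axes) [0.3089 0.0716 1.2269] mom [-0.3264  1.4347  0.0393] gap 0.011268144061502387
shift [ 0.0703 -0.0256  0.0582] turn [ 0.0229  0.0457 -0.0003]
```

View pics/c4.png

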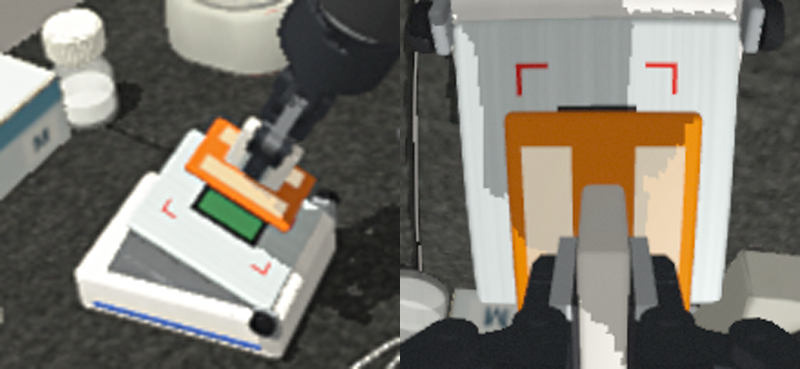

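Left: the carrier hovers parallel above the window. Right: near plate corners at about (268,181) and (376,181), red marks at (274,155) and (360,155). Checking the pose in hand and the marks numerically.

Run:
```python
from goal import *
Mt=W["mount"]
u=lambda x,y:((x-400)/1.818+210-.27,120+y/1.845-.27)
for c in((505,112),(701,113)):
    o,d=wray(Mt,u(*c));print("plate tool xy",o+d*(.0207-o[2])/d[2])
M=np.load("w4.npy")
print("red pred",wproj(M,pts(g,sg[:2]*[.0441,.0297])),"obs",u(517,65),u(677,65))
```

```text
plate tool xy [ 0.0426 -0.0272  0.0207]
plate tool xy [0.0423 0.027  0.0207]
red pred [[276.3193 152.6222]
 [363.5302 152.5924]] obs (274.08643564356436, 154.96035230352302) (362.0952365236524, 154.96035230352302)
```

Emit:
apply_moves(series=[[[0.04,-0.02,0.5,0,0.03,0,-1],[0.04,-0.02,0.9,0,0.03,0,-1],[0.04,-0.02,1.1,0,0.03,0,-1],[0.04,-0.02,1.1,0,0.03,0,-1],[0.04,-0.02,1.1,0,0.03,0,-1],[0.04,-0.02,1.1,0,0.03,0,-1],[0.04,-0.02,1.1,0,0.03,0,-1]]])

```text
clock: 11.32
eef_pos: [0.499, 0.1727, 0.1022]
orientation: [0.237, -0.113, 0.964, 0.028]
wrist_force: [-0.5, 0.2, -1.2]
finger_gap: 0.0107
```

```bash
python3 goal.py 0
```

```text
11.3167 pos err in goal axes mm [ 0.4525  0.4389 -7.0767] force(goal axes) [0.9902 0.3043 0.8637] mom [-0.3358  1.4489  0.0081] gap 0.010674983508833032
shift [-0.0113 -0.0114  0.1769] turn [0.0236 0.0001 0.0156]
```

Emit:
apply_moves(series=[[[0,0,0.04,0,0,0,-1],[0,0,0.08,0,0,0,-1],[0,0,0.12,0,0,0,-1],[0,0,0.12,0,0,0,-1],[0,0,0.12,0,0,0,-1]]])

```text
clock: 11.73
eef_pos: [0.5007, 0.1729, 0.098]
orientation: [0.236, -0.113, 0.965, 0.028]
wrist_force: [-20.0, -3.6, 11.0]
finger_gap: 0.0112
```

```bash
python3 goal.py 0
```

```text
11.7333 pos err in goal axes mm [ 0.8926  0.2179 -2.5851] force(goal axes) [ 12.8654   1.0628 -19.0927] mom [-0.6323  5.3065  0.384 ] gap 0.01121067972105818
shift [-0.0224 -0.0056  0.0646] turn [ 0.0148 -0.0161  0.0116]
```

Contact made: 19 N normal, 13 N along the slope from arm compliance. I'll relieve the sideways load and then probe the flushness with small pitch changes.

Emit:
apply_moves(series=[[[0.06,0,-0.03,0,0,0,-1],[0.06,0,-0.03,0,0,0,-1],[0.06,0,-0.03,0,0,0,-1],[0.06,0,-0.03,0,0,0,-1]]])

```text
clock: 12.07
eef_pos: [0.4983, 0.1723, 0.0969]
orientation: [0.236, -0.113, 0.965, 0.028]
wrist_force: [-6.7, -0.7, 3.7]
finger_gap: 0.0113
```

```bash
python3 goal.py 0
```

```text
12.0667 pos err in goal axes mm [ 3.5952  0.1698 -2.7001] force(goal axes) [ 4.1706  0.8134 -6.3667] mom [-0.3275  2.6779  0.2189] gap 0.01130769058675576
shift [-0.09   -0.0045  0.0674] turn [ 0.0156 -0.0162  0.0175]
```

Emit:
apply_moves(series=[[[0,0,0,0,0.25,0,-1],[0,0,0,0,0.25,0,-1],[0,0,0,0,0.25,0,-1],[0,0,0,0,0.25,0,-1]]])

```text
clock: 12.4
eef_pos: [0.4988, 0.1726, 0.0979]
orientation: [0.227, -0.114, 0.967, 0.027]
wrist_force: [-8.8, -2.4, 5.8]
finger_gap: 0.0111
```

```bash
python3 goal.py 0
```

```text
12.4 pos err in goal axes mm [ 2.6654  0.3095 -3.3921] force(goal axes) [ 5.3764 -0.2773 -9.3092] mom [-0.3252  2.5489  0.1567] gap 0.011127471495609028
shift [-0.0685 -0.008   0.0833] turn [ 0.0182 -0.2489  0.0156]
```

Emit:
apply_moves(series=[[[0,0,0,0,-0.5,0,-1],[0,0,0,0,-0.5,0,-1],[0,0,0,0,-0.5,0,-1],[0,0,0,0,-0.5,0,-1]]])

```text
clock: 12.73
eef_pos: [0.4985, 0.1725, 0.0971]
orientation: [0.247, -0.113, 0.962, 0.029]
wrist_force: [0.0, -0.2, 2.5]
finger_gap: 0.0112
```

```bash
python3 goal.py 0
```

```text
12.7333 pos err in goal axes mm [ 3.283   0.3067 -2.7442] force(goal axes) [-1.1443 -0.1771 -2.2412] mom [-0.0319  1.1896  0.1205] gap 0.011185029164716788
shift [-0.0806 -0.0079  0.0703] turn [0.0209 0.2396 0.0181]
```

Probing puts flush at about −0.01 rad from the fitted slope, well inside tolerance. I'll back off 4 mm, re-centre (about 4 mm up the slope, 1 mm across, as the red marks suggest), set that pitch and press again.

Emit:
apply_moves(series=[[[0,0,-0.12,0,0.12,0,-1],[-0.11,-0.03,-0.12,0,0.12,0,-1],[-0.11,-0.03,-0.12,0,0.12,0,-1],[-0.11,-0.03,-0.12,0,0.12,0,-1],[-0.11,-0.03,-0.05,0,0.12,0,-1],[-0.11,-0.03,0,0,0.12,0,-1],[-0.11,-0.03,0.02,0,0.12,0,-1],[-0.11,-0.03,0.02,0,0.12,0,-1],[-0.11,-0.03,0.02,0,0.12,0,-1],[-0.11,-0.03,0.02,0,0.12,0,-1]]])

```text
clock: 13.57
eef_pos: [0.5025, 0.1717, 0.0986]
orientation: [0.241, -0.113, 0.963, 0.028]
wrist_force: [-15.5, -3.4, 9.1]
finger_gap: 0.0112
```

Run:
```python
from goal import *
show(0)
M=wpose();S=viewer.read_camera("scene");Wi=viewer.read_camera("wrist");show(0);cv2.imwrite("pics/w5.png",Wi);np.save("w5.npy",M)
a=cv2.resize(S[190:310,200:330],(400,369),interpolation=cv2.INTER_CUBIC);b=cv2.resize(Wi[120:320,210:430],(400,369),interpolation=cv2.INTER_CUBIC)
cv2.imwrite("pics/c5.png",np.hstack([a,b]))
```

```text
13.5667 pos err in goal axes mm [-0.6752 -1.4005 -2.3549] force(goal axes) [  9.7963   0.2358 -15.4298] mom [-0.8171  4.2585  0.1312] gap 0.011188542911647718
shift [0.0174 0.035  0.0587] turn [0.0048 0.1055 0.0123]
13.6667 pos err in goal axes mm [-0.6721 -1.3945 -2.3544] force(goal axes) [  8.8964   0.4405 -14.2772] mom [-0.862   4.204   0.1091] gap 0.011311993090830388
shift [0.0173 0.0349 0.0587] turn [0.005  0.1057 0.0123]
```

View pics/c5.png

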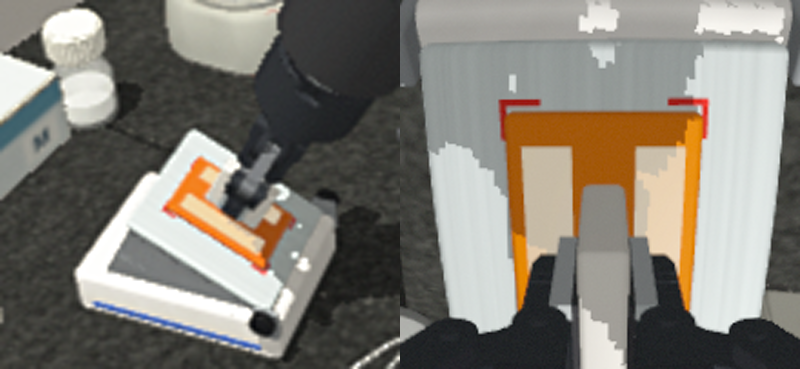

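The carrier sits inside the red marks: plate corners (506,112) and (703,112) against marks (500,100) and (707,100) in the right-hand crop. The normal force is a steady 14–15 N, and h is the lowest of all the pitches tried, so it is flush. Handing in.

```bash
python3 -c "
from h import *
print(order.close_job()); s=read_state(); print(s['clock'],s['wrist_force'],s['finger_gap'])"
```

```text
the job is handed in; nothing more can be done
None
the job is handed in; nothing more can be done
```

I pressed yellow, blue and green home one at a time. I then lifted the orange carrier by its fin, tilted it to the reader's slope and pressed it over the window, still gripped at hand-in. The job took about 14 s of the 54 s; no verdict came back.

- **Keys:** each press ended at the same TCP height (43.7 mm) with 27–30 N at the wrist, which I take as hitting the end stop. The first yellow push stopped about 2 mm short, so I pushed deeper. The key travels themselves are not in the robot's state.
- **Force on the face:** 14–15 N into the face, drifting down only slightly, with about 9 N along the slope from arm compliance. The finger gap held at 11 mm.
- **Centring:** the wrist picture shows the plate between the red marks, roughly 1 mm off. The pose numbers relative to my fitted window are −0.7 mm along the slope and −1.4 mm across. I made the across offset on purpose, because the marks disagreed with the fit by about that much.
- **Flushness:** tilting the carrier 1.25° each way on the face put flush at about −0.01 rad from the fitted slope (0.48 rad), and I pressed at that angle. Contact came about 2.4 mm earlier than the fit predicted, which suggests the face is a little higher than I measured.
- **Not measured directly:** I inferred flushness from contact heights and wrist forces. I made no separate check that the bystanders or the reader's slope were unmoved, but neither looked disturbed in the last pictures.

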